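# Lock back the sprung tension arm of a belt grinder

## Robot

A 7-joint arm with a two-finger parallel gripper is mounted at the origin on the work surface. World frame = base frame: x ahead of the robot, y to its left, z up, the work surface at z = 0. Lengths are in m, angles in degrees, forces in N, time in s.
With the tool pointing down it reaches from about 0.35 to 0.775 m from the base axis. Payload 3.1 kg.
Tool frame: the origin (TCP) lies on the centre line of the jaws, within the pads' length; the fingertips stand 17 mm ahead of it and the grasp point (between the pads) lies 2 mm behind it (robot.tip_reach is the distance from the TCP to the fingertips, in m); z points along the fingers, y is the direction in which the jaws open and shut (so a half turn about z gives the same grasp; the last joint's range is limited). The gripper opens to 85 mm and grips with 20 to 120 N. Pads are 22 mm wide; open, the fingers measure 114 mm over their backs; the gripper's body (76 mm by 85 mm) begins 54 mm behind the grasp point. The pads swing forward as they close: fully open they stand 13 mm farther back than shut.
Start: joints at [69.918, 17.813, 0.802, 86.603, -0.252, 75.585, -1.558], TCP at [0.167, -0.524, 0.248] pointing down, gripper open.
Joint ranges: [-154.91, 154.91], [-16.99, 109.72], [-72.82, 74.43], [7.12, 147.25], [-82.49, 262.49], [11.32, 116.49], [-174.64, 174.64]. Speed limits (degrees/s): [159.86, 159.86, 180, 180, 180, 180, 180].

## Interface

Orientations are given as [roll, pitch, yaw] about the fixed x, y, z axes, in that order (R = Rz(yaw) Ry(pitch) Rx(roll)).
In Python, from station import robot, fingers, vision, workorder, recognise gives the robot as it stands. Calls block until the motion is done:
- robot.move_to(position, orientation): joint-space move of the TCP to a pose.
- robot.line_to(position, orientation=None, velocity=0.15, f_stop=None): straight line of the TCP; orientation=None keeps the orientation; velocity is the mean speed in m/s. With f_stop (N) it stops when the force on the tool has changed by that much, and returns True; else False.
- robot.move_j(angles): joint-space move.
- fingers.gripper_to(opening, force=None): opening from 0.0 (shut) to 1.0 (fully open); force is the grip in N (None keeps the last); returns when the fingers have stopped.
- robot.pause(seconds).
- robot.inverse_kinematics(position, orientation): joint angles nearest the present ones, or None.
- vision.grab_frame(name): name is "side" or "top"; returns the picture (384x512x3 uint8, red, green, blue); there is no depth.
- vision.calibration(name): a dict with "mtx" (3x3 intrinsics, pixels), "extrinsics" (4x4, takes a point from world to camera coordinates). Camera axes: x right, y up, looking along -z (the intrinsics and any distortion apply to the point x, -y, -z); pixel columns grow to the right and rows downward; lengths in m; the calibration is good to about 2 mm. A picture is of the moment at which its call begins. calibration takes no time and is no camera call.
A pose or a line that the arm cannot do raises robot.PlanningError and nothing moves.
- workorder.close_job(): hands the job in, once; it reports no verdict.
Trained networks look in the newest picture that a camera, given by its name, has taken for a name from the list of things; names that differ only in an ending like _2 or _b are one class to them, and where a whole thing is asked for, a point or a joint stands for the part that bears it (a point fixed in the world has none). Each returns a list of dicts, best first, with "p" (0 to 1); they miss things now and then, are a little off and sometimes report something else, mostly with a low value. They report only what shows in the picture. A call takes as long as a camera call.
- recognise(label, camera): "rect" ([centre column, centre row, width, height] in pixels, round what is visible of it).
Readings, each from a call of its own:
- robot.current_time_s(): time.
- robot.current_joint_positions(): joint angles.
- robot.current_dq(): joint speeds.
- robot.current_joint_torque(): joint torques, N m.
- robot.current_tool_pos(): TCP position.
- robot.current_eef_rot(): TCP orientation.
- robot.current_contact_force(): force on the tool from outside, world axes, zero at the start.
- robot.current_torque(): the same for the moment, N m.
- robot.current_finger_gap(): opening from 0.0 (shut) to 1.0 (fully open).
Only numpy, scipy, OpenCV 4.12 (cv2) and the standard library are available. Lean on these libraries where they do the work, as an engineer would, in place of code of your own. Each camera call takes 0.05 s, during which the arm holds its last target.

## Task

Get the belt grinder ready for a new belt by locking its sprung tension arm back: take the lock pin with the flat-sided block head out of the sloping rack, put it through the hole in the arm, and swing the arm back against its spring, feeling for the hole in the lock plate hidden beneath it. When the holes line up push the pin through both until its collar sits flat on the arm, let go, and leave the other tools and parts where they are.

Things in the scene. Friction and masses are not known exactly. Their poses are not given: they have to be found in the camera images.
- pin_grip (a point): Lock pin, plain steel, 0.11 to 0.21 kg, loose in one of the rack's three holes (which one varies): flat-sided block head 26 by 18 mm, 42 mm tall, on a collar 30 mm across, 5 mm thick. This point is on the axis in the head, 27 mm above the collar's underside, 20 mm below its top. z axis along the pin from tip to head, y across the 18 mm flats; in the rack z leans 30 degrees from upright, y lies along the row.
- pin_collar (a point): Point on the lock pin's axis at the underside of its collar. Below it is the round shank, 12 mm across and 42 mm long. Axes as pin_grip.
- pin_tip (a point): Lower end of the lock pin's shank, on its axis, 69 mm below pin_grip. The last 3 mm are bevelled to 9 mm across. Axes as pin_grip.
- bar_hole (a point): Centre of the upper mouth of the round through hole in the tension arm, on its top face, 65 mm above the bench, moving with it. The arm is a level steel bar 36 mm wide, 12 mm thick, with a thin web 60 mm broad on its clockwise side; hole 13.5 mm across, 1 mm bevel, 130 mm from the pivot. 85 mm beyond it sits an idler wheel 61 mm across, top 120 mm above the bench. x axis from pivot to wheel, z up.
- pivot_axis (a point): The upright pivot axis of the tension arm, at the height of the arm's top face (65 mm), on a grey belt-grinder head that lies on its side, fixed to the bench. A bolt with a coil spring stands 22 mm above the arm there. z up.
- grinder: Belt-grinder head with its grey lock plate, fixed level under the arm's whole path: top face 50 mm above the bench (3 mm below the arm), 20 mm thick, free space below. Origin on the bench below the pivot axis; z up. The plate has one through hole, 13.5 mm across, 1 mm bevel, 130 mm from the pivot axis like the arm's, always hidden by the arm and its web, so it has to be felt for with the pin.
- tension_arm (a joint): Angle of the tension arm in rad: 0 at rest on its stop, growing as it swings clockwise seen from above; at most 0.55. The two holes line up somewhere between 0.26 and 0.44, different each time. A spring always pulls it back to 0: about 1.7 N at the hole at rest, 3 N when lined up; let go, it swings back.
- rack: Fixed steel rack, its sloping plate 236 mm by 80 mm by 20 mm with three 14 mm through holes in a row 80 mm apart. Origin on the bench under the middle hole, whose mouth is 80 mm above the bench. y axis along the row; the plate's top face looks up and towards the rack's -x side (away from the robot), leaning 30 degrees: a pin's axis, tip to head, points along (-0.5, 0, 0.866) in the rack's frame.
- punch: Bystander in the rack: same shank and collar, slim tapering handle 15 mm across and 80 mm long. Origin on its axis at the collar's underside. Leave alone.
- tee_pin: Bystander in the rack: same shank and collar, T-shaped head, cross bar 50 mm wide and 42 mm above the collar's underside. Origin on its axis at the collar's underside. Leave alone.
- wrench: Bystander: wrench 180 mm long lying on the bench along its x axis, origin below its middle.
- hammer: Bystander: hammer 260 mm long lying on the bench along its x axis, origin below its middle.
- spare_wheel: Bystander: loose aluminium idler wheel 61 mm across, 45 mm high, standing on its flat side; origin below its centre.
- offcut: Bystander: steel angle offcut 120 mm by 40 mm, 40 mm high; origin below its middle.
- oil_can: Bystander: grey can 60 mm across, 150 mm high; origin below its centre.

How it is judged (in metres and radians):
On the way, in this order (a step that is already met when the one before it is completed fails the run):
1. the lock pin is drawn out of the rack (distance of pin_tip from where it was at the start of the episode above 0.07 m), for 0.1 s.
2. the pin's tip is in the tension arm's hole (z of pin_tip in the frame of bar_hole below -0.008 m and horizontal distance between pin_tip and bar_hole below 0.005 m), for 0.1 s.
At the end, for the whole second after the job is handed in: The arm is held back by the lock pin (its angle over 0.2 rad, at rest), the pin standing upright (within 7 degrees) through the arm's hole and the lock plate: collar underside within 3 mm of the arm's top face and within 4 mm of its hole's centre, tip less than 30 mm above the bench (value of joint tension_arm above 0.2 rad and horizontal distance between pin_collar and bar_hole below 0.004 m and z of pin_collar in the frame of bar_hole between -0.004 and 0.003 m and height (world z) of pin_tip below 0.03 m and angle between pin_tip's own z axis and vertical below 0.12 rad and velocity of joint tension_arm between -0.05 and 0.05 rad/s); the robot touches nothing.
It fails at once if one of the other two tools in the rack is moved by more than 15 mm (distance of any of punch, tee_pin from where it was at the start of the episode above 0.015 m).
It fails at once if the wrench, hammer, spare wheel, offcut or oil can is moved by more than 30 mm (distance of any of wrench, hammer, spare_wheel, offcut, oil_can from where it was at the start of the episode above 0.03 m).
It also fails if it takes over 58 s, if anything falls off the work surface, if the arm or the gripper's body presses on something with over 40 N, if the wrist force passes 120 N, or if a joint passes its speed limit or range.

## Working session

There is one attempt and no reset: what is moved stays moved. The work goes in short steps, each a Python script; the robot and the scene stay as the last script left them, time stands still between calls to the robot, and variables do not carry over. Pictures are saved under pics/ and viewed, and the job is handed in when it is done.

```bash
ls; mkdir -p pics; python3 - <<'E'
from station import robot, fingers, vision, workorder, recognise
import cv2
for n in ("side","top"):
    im=vision.grab_frame(n); cv2.imwrite(f"pics/{n}0.png",im[:,:,::-1])
    c=vision.calibration(n); print(n,{k:(v.round(4).tolist() if hasattr(v,'round') else v) for k,v in c.items()})
    for l in ["pin_grip","grinder","rack","punch","tee_pin","bar_hole","pivot_axis","tension_arm"]:
        try: print(l,[(round(d['p'],2),[round(x,1) for x in d['rect']]) for d in recognise(l,n)][:3])
        except Exception as e: print(l,e)
print(robot.current_time_s(),robot.current_eef_rot(),robot.tip_reach)
E
```

```text
pics
side {'mtx': [[347.9858, 0.0, 252.3933], [0.0, 347.9858, 193.5103], [0.0, 0.0, 1.0]], 'extrinsics': [[0.9031, -0.4294, 0.0026, -0.5545], [0.2924, 0.6194, 0.7286, -0.2362], [-0.3144, -0.6572, 0.685, -0.8206], [0.0, 0.0, 0.0, 1.0]]}
pin_grip [(0.6, [263.6, 263.1, 23.2, 20.9]), (0.52, [194.6, 144.1, 63.8, 87.1])]
grinder [(0.93, [191.8, 144.5, 65.4, 91.6])]
rack []
punch [(0.85, [271.2, 291.5, 31.9, 29.3])]
tee_pin [(0.58, [275.3, 333.6, 29.8, 22.9])]
bar_hole [(0.94, [206.2, 163.3, 44.3, 55.5])]
pivot_axis [(0.57, [191.8, 142.2, 65.6, 92.8])]
tension_arm [(0.91, [201.2, 163.9, 42.6, 49.6])]
top {'mtx': [[349.3031, 0.0, 249.9657], [0.0, 349.3031, 191.5491], [0.0, 0.0, 1.0]], 'extrinsics': [[0.0123, -0.9995, -0.0289, -0.0076], [0.9958, 0.0097, 0.0914, -0.6324], [-0.0911, -0.0299, 0.9954, -0.8924], [0.0, 0.0, 0.0, 1.0]]}
pin_grip [(0.63, [343.4, 234.2, 16.6, 14.5])]
grinder [(0.91, [128.2, 214.1, 179.0, 94.4]), (0.4, [249.0, 256.9, 34.6, 64.9])]
rack []
punch [(0.62, [378.7, 239.9, 21.0, 25.4])]
tee_pin [(0.67, [405.8, 252.3, 19.4, 16.0]), (0.29, [195.5, 147.1, 20.6, 47.6])]
bar_hole [(0.85, [165.8, 234.2, 102.5, 39.9])]
pivot_axis [(0.78, [128.2, 214.2, 178.6, 98.1])]
tension_arm [(0.83, [167.7, 232.6, 104.5, 40.2]), (0.67, [128.1, 214.4, 177.0, 96.9])]
0.9 [1.79995876e+02 9.99136839e-04 1.76965981e+01] 0.017
```

```bash
python3 - <<'E'
import cv2
a=cv2.imread("pics/top0.png"); cv2.imwrite("pics/top0x.png",cv2.resize(a[140:310,20:290],None,fx=2.9,fy=2.9,interpolation=cv2.INTER_CUBIC))
cv2.imwrite("pics/top0r.png",cv2.resize(a[190:290,300:440],None,fx=5.5,fy=5.5,interpolation=cv2.INTER_CUBIC))
a=cv2.imread("pics/side0.png");cv2.imwrite("pics/side0x.png",cv2.resize(a[80:220,130:290],None,fx=4,fy=4,interpolation=cv2.INTER_CUBIC))
cv2.imwrite("pics/side0r.png",cv2.resize(a[240:360,220:340],None,fx=4.9,fy=4.9,interpolation=cv2.INTER_CUBIC))
E
```

```text
(no output)
```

View pics/top0.png

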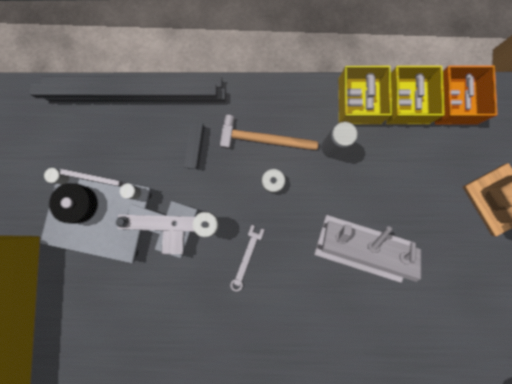

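View pics/side0.png

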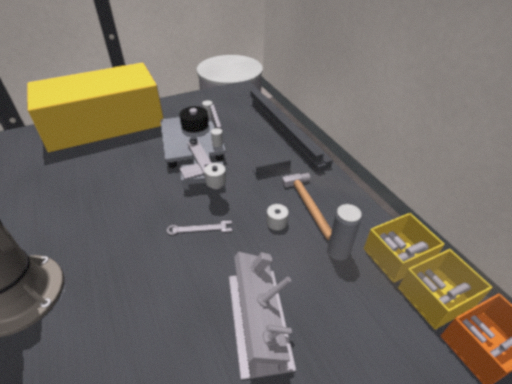

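View pics/top0x.png

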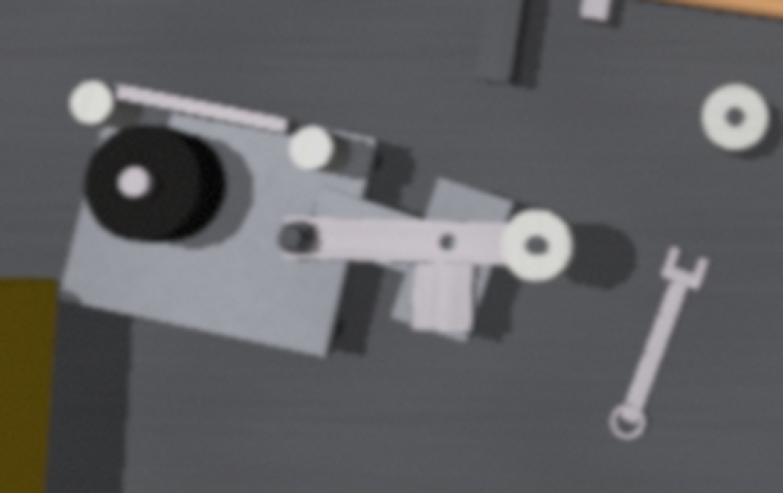

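View pics/top0r.png

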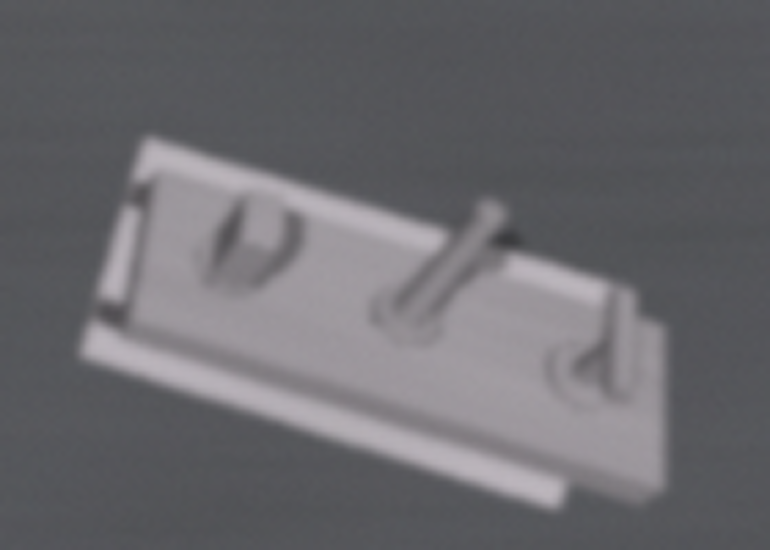

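View pics/side0x.png

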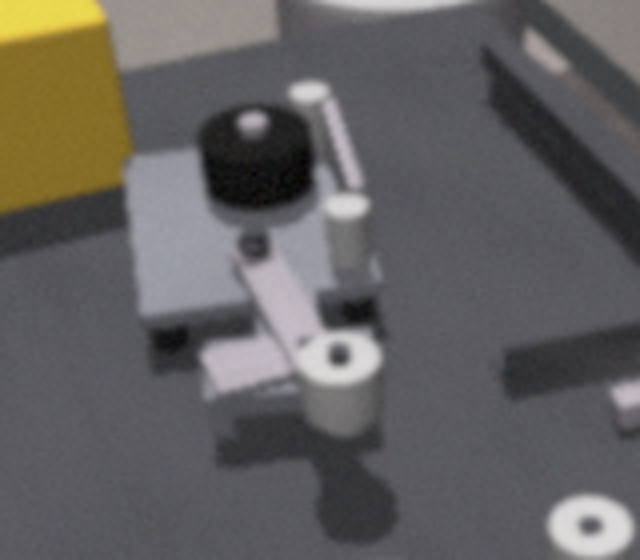

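View pics/side0r.png

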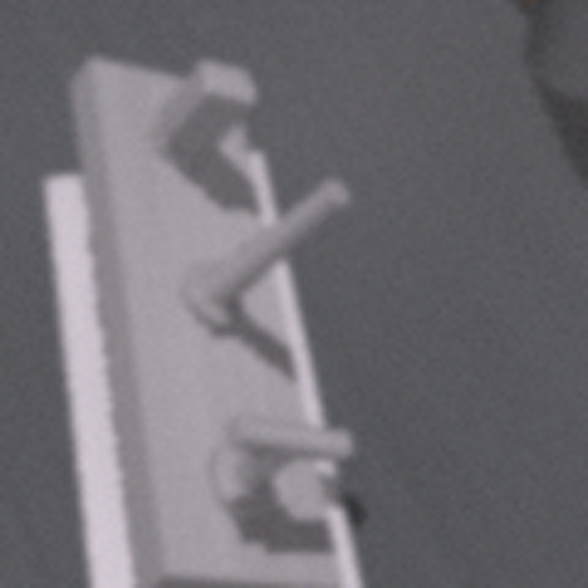

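```bash
cat > h.py <<'E'
import numpy as np, cv2
from station import robot, fingers, vision, workorder, recognise
def proj(n,P,c={}):
    if n not in c: c[n]=vision.calibration(n)
    P=np.atleast_2d(P); E=np.array(c[n]['extrinsics']);q=P@E[:3,:3].T+E[:3,3]
    K=np.array(c[n]['mtx']); q=q*[1,-1,-1]; u=q@K.T
    return u[:,:2]/u[:,2:]
def ray(n,px,z):
    c=vision.calibration(n);E=np.array(c['extrinsics']);K=np.array(c['mtx'])
    d=np.linalg.inv(K)@[px[0],px[1],1.]*[1,-1,-1]
    R=E[:3,:3];o=-R.T@E[:3,3];d=R.T@d
    return o+d*(z-o[2])/d[2]
def Rz(a): return np.array([[np.cos(a),-np.sin(a),0],[np.sin(a),np.cos(a),0],[0,0,1]])
def shot(n,name,crop=None,f=1,draw=None):
    im=vision.grab_frame(n)[:,:,::-1].copy()
    save(im,name,crop,f,draw)
def save(im,name,crop=None,f=1,draw=None):
    x0,y0=0,0
    if crop: x0,y0,x1,y1=crop; im=im[y0:y1,x0:x1]
    im=cv2.resize(im,None,fx=f,fy=f,interpolation=cv2.INTER_CUBIC)
    for (p,col) in (draw or []):
        p=((np.array(p)+0.5-[x0,y0])*f).astype(int)
        if p.ndim==1: cv2.drawMarker(im,tuple(int(v) for v in p),col,cv2.MARKER_CROSS,12,1)
        else: cv2.polylines(im,[p.reshape(-1,1,2).astype(np.int32)],False,col,1)
    cv2.imwrite(f"pics/{name}.png",im)
E
cat > fit.py <<'E'
from h import *
from scipy.optimize import least_squares
def rackpts(p):
    R=Rz(p[2]);t=np.array([p[0],p[1],0])
    n=np.array([-.5,0,.866]);u=np.array([.866,0,.5]);y=np.array([0,1,0]);m=np.array([0,0,.08])
    f=lambda a,b,c: R@(m+a*u+b*y+c*n)+t
    return f
if __name__=="__main__":
    print("cams",[(-np.array(vision.calibration(n)['extrinsics'])[:3,:3].T@np.array(vision.calibration(n)['extrinsics'])[:3,3]).round(3) for n in("top","side")])
    T=lambda a:[a[0]/5.5+300-.5,a[1]/5.5+190-.5]
    S=lambda a:[a[0]/4.9+220-.5,a[1]/4.9+240-.5]
    # face corners: far-low = a=-.04 ; high = a=+.04
    # y: rack y sign: rack x toward robot => yaw~180-ish: world +y = rack -y
    obs=[("top",(-.04,-.118,0),T((155,172))),("top",(-.04,.118,0),T((663,322))),("top",(.04,-.118,0),T((133,328))),
         ("side",(-.04,-.118,0),S((190,75))),("side",(.04,-.118,0),S((92,58)))]
    def res(p):
        f=rackpts(p); return np.concatenate([(proj(n,f(*q))[0]-o) for n,q,o in obs])
    r=least_squares(res,[.45,-.3,np.pi],loss='soft_l1'); print(r.x,np.degrees(r.x[2]),res(r.x).round(1))
    f=rackpts(r.x)
    for n,crop,s in(("top",(300,190,440,290),5.5),("side",(220,240,340,360),4.9)):
        im=cv2.imread(f"pics/{n}0.png"); d=[]
        for c in(0,-.02): d.append((proj(n,[f(a,b,c) for a,b in((-.04,-.118),(-.04,.118),(.04,.118),(.04,-.118),(-.04,-.118))]),(0,255,0)))
        for b in(-.08,0,.08):
            th=np.linspace(0,6.3,30)
            for c in(0,.005): d.append((proj(n,[f(.015*np.cos(t),b+.015*np.sin(t),c) for t in th]),(0,0,255)))
        for c in(.005,.047): d.append((proj(n,[f(a,-.08+b,c) for a,b in((.013,.009),(.013,-.009),(-.013,-.009),(-.013,.009),(.013,.009))]),(255,0,0)))
        save(im,f"{n}fit",crop,s,d)
E
python3 fit.py
```

```text
cams [array([ 0.549, -0.028,  0.946]), array([ 0.312, -0.631,  0.736])]
[ 0.49203408 -0.301699    2.87064021] 164.47556867373862 [-0.2  0.3  0.  -0.3 -0.6 -0.2  8.2  2.7 -1.2 -0.2]
```

View pics/topfit.png

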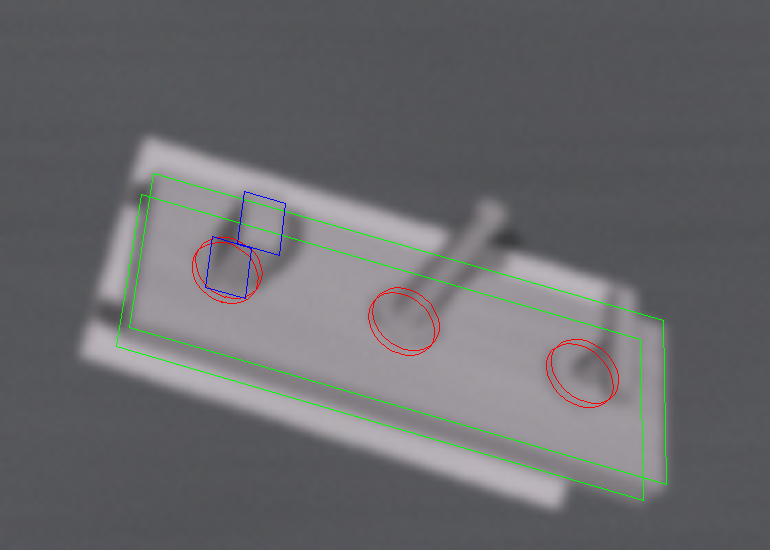

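View pics/sidefit.png

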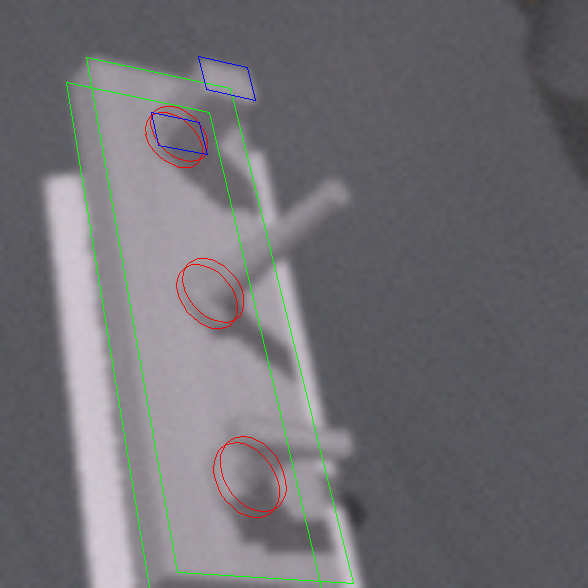

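```bash
cat > fit2.py <<'E'
from h import *
from scipy.optimize import least_squares
T=lambda a:[a[0]/2.9+20-.5,a[1]/2.9+140-.5]
S=lambda a:[a[0]/4+130-.5,a[1]/4+80-.5]
obs=[("top",(0,0,.087),T((297,236))),("top",(.130,0,.065),T((447,241))),("top",(.215,0,.12),T((537,245))),
     ("side",(0,0,.087),S((254,240))),("side",(.215,0,.12),S((340,353)))]
def pt(p,q): return Rz(p[2])@np.array(q)+[p[0],p[1],0]
def res(p,only=None): return np.concatenate([(proj(n,pt(p,q))[0]-o) for n,q,o in obs if only in(None,n)])
for only in("top","side",None):
    r=least_squares(res,[.45,.3,-1.5],args=(only,));print(only,r.x.round(4),np.degrees(r.x[2]),pt(r.x,(.13,0,.065)).round(4),res(r.x).round(1))
p=r.x
for n,crop,s in(("top",(20,140,290,310),2.9),("side",(130,80,290,220),4)):
    im=cv2.imread(f"pics/{n}0.png");d=[]
    th=np.linspace(0,6.3,30)
    C=lambda q,rr:[pt(p,(q[0]+rr*np.cos(t),q[1]+rr*np.sin(t),q[2])) for t in th]
    for q,rr in(((.13,0,.065),.00675),((.215,0,.12),.0305),((0,0,.087),.01)): d.append((proj(n,C(q,rr)),(0,0,255)))
    d.append((proj(n,[pt(p,(a,b,.065)) for a,b in((0,.018),(.19,.018),(.19,-.018),(0,-.018))]),(0,255,0)))
    save(im,f"{n}fit2",crop,s,d)
E
python3 fit2.py
python3 - <<'E'
from fit import *
from scipy.spatial.transform import Rotation as Ro
f=rackpts([ 0.49203408,-0.301699,2.87064021])
n=f(0,0,1)-f(0,0,0);y=f(0,1,0)-f(0,0,0);n/=np.linalg.norm(n)
print("grip",f(0,-.08,.027))
for s in(1,-1):
    Y=s*y;Z=-n;X=np.cross(Y,Z);e=Ro.from_matrix(np.c_[X,Y,Z]).as_euler('xyz',degrees=True);print(e)
    for d in(.025,.027,.08,.13): print(d,robot.inverse_kinematics(list(f(0,-.08,d)),list(e)))
    e2=Ro.from_matrix(np.c_[np.cross(Y,[0,0,-1]),Y,[0,0,-1]]).as_euler('xyz',degrees=True)
    print("vert",e2,robot.inverse_kinematics([.45,.1,.3],list(e2)))
E
```

```text
top [ 0.5513  0.3173 -1.5949] -91.38313933603753 [0.5482 0.1874 0.065 ] [-1.3 -0.1  1.2  0.1  0.2 -0.   0.8 -2.3  0.5 -0.7]
side [ 0.546   0.3117 -1.5849] -90.81020186107177 [0.5441 0.1817 0.065 ] [ 0.9  2.1  3.4  1.7  2.5  1.4 -0.2 -1.   0.2  0.8]
None [ 0.5499  0.3166 -1.5914] -91.18146221034283 [0.5473 0.1867 0.065 ] [-1.1  0.4  1.4  0.5  0.4  0.2  0.4 -2.1  0.4 -0.5]
grip [ 0.52645349 -0.22823095  0.103382  ]
[180.          30.00072778 -15.52443147]
0.025 [ 24.5093334   49.43708535  -8.48393923  62.66843085   7.36991145
  98.3480201  -89.17459977]
0.027 [ 24.48538161  49.47423092  -8.48516449  62.33974113   7.3690365
  98.63754831 -89.15782037]
0.08 [ 23.772389    51.04850799  -8.50314009  52.67461901   7.46905779
 106.67060988 -88.67162164]
0.13 [ 22.72478175  53.87623863  -7.97449931  41.15037606   7.53104734
 115.25150044 -87.85729127]
vert [180.           0.         -15.52443147] [  34.3451287    12.00478183  -57.61440747   92.50397804   10.23954782
   81.13938938 -129.8117972 ]
[-180.          -30.00072778  164.47556853]
0.025 [ 35.96902583  53.17596278 -33.14189889  61.95865522  22.29456921
 101.52574295  80.24769089]
0.027 [ 35.90329704  53.20528047 -33.16796637  61.62938124  22.30888167
 101.80796407  80.28761658]
0.08 [ 33.7804386   54.47070335 -33.68991109  51.9533131   23.01032392
 109.61804761  81.5486284 ]
0.13 [ 26.76219614  54.87051596 -20.17571504  40.78523335  15.41140793
 116.21375651  87.98526808]
vert [-180.            0.          164.47556853] [ 31.10716271  10.97963779 -53.21621297  92.58256743   8.88688415
  80.8995774   51.45877305]
```

View pics/topfit2.png

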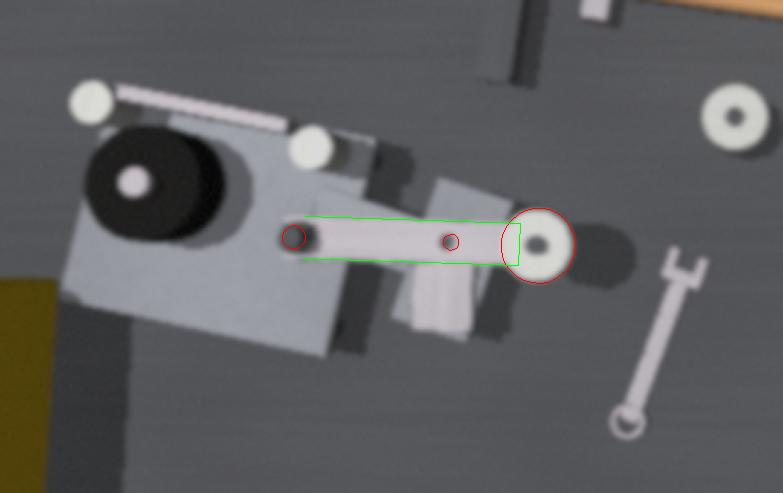

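View pics/sidefit2.png

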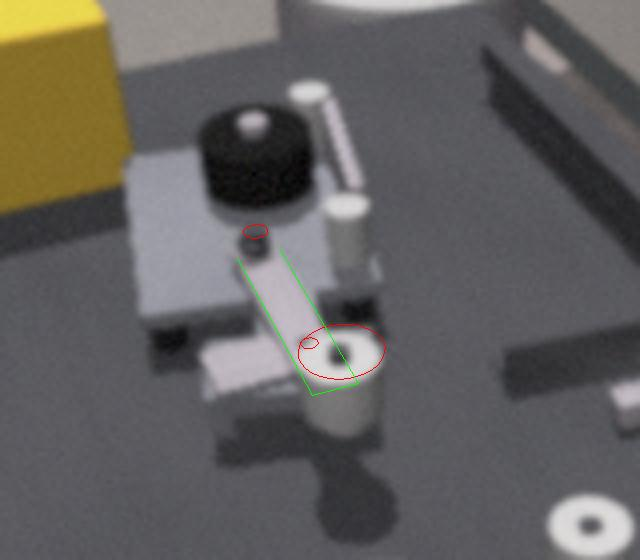

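```bash
sed -i 's/T((297,236))/T((289,233))/; s/S((254,240))/S((254,233))/' fit2.py; python3 fit2.py; python3 - <<'E'
import cv2
a=cv2.imread("pics/top0.png");cv2.imwrite("pics/top0y.png",cv2.resize(a[200:260,110:220],None,fx=7,fy=7,interpolation=cv2.INTER_CUBIC))
E
```

```text
top [ 0.5533  0.3196 -1.605 ] -91.96135409527453 [0.5488 0.1897 0.065 ] [ 0.6  0.1  0.3 -0.2 -0.8  0.1  1.1 -1.   0.2 -1.2]
side [ 0.548   0.3152 -1.5912] -91.16816512462492 [0.5454 0.1852 0.065 ] [ 2.3  2.3  2.   1.2  1.1  1.   0.   0.  -0.  -0. ]
None [ 0.5518  0.3191 -1.6001] -91.6791620271582 [0.548  0.1891 0.065 ] [ 0.8  0.7  0.5  0.2 -0.6  0.2  0.7 -0.9  0.1 -1. ]
```

View pics/top0y.png

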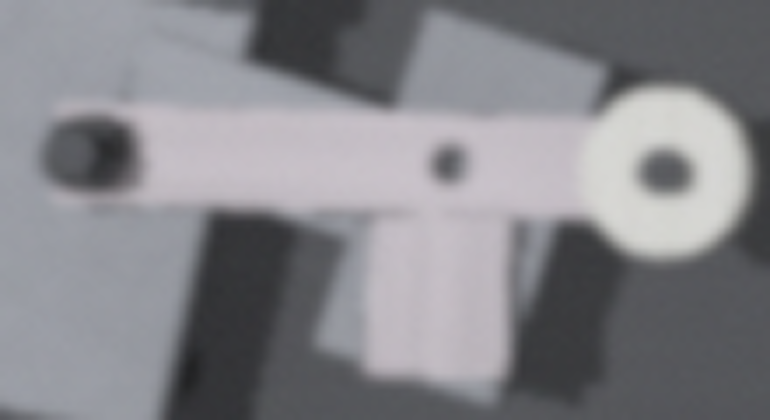

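```bash
cat > k.py <<'E'
from fit import *
from scipy.spatial.transform import Rotation as Ro
f=rackpts([ 0.49203408,-0.301699,2.87064021])
n=f(0,0,1)-f(0,0,0);n/=np.linalg.norm(n)
OR=[180,30.0,-15.524]
PIV=np.array([.5525,.3196]); A0=np.radians(-91.8); HOLE=np.array([.5485,.190])
E
python3 - <<'E'
from k import *
q=lambda p,o:(lambda r: None if r is None else np.round(r,1).tolist())(robot.inverse_kinematics(list(p),list(o)))
print(q([.38,-.2,.33],[180,0,-15.5]),q(f(0,-.08,.10),OR))
for yaw in(68,-112,-15.5,90):
    print(yaw,q([.5485,.19,.136],[180,0,yaw]),q([.5485,.19,.2],[180,0,yaw]),q([.50,.20,.094],[180,0,yaw]))
E
```

```text
[40.0, 2.2, -15.0, 94.0, 0.6, 83.9, -80.6] [23.5, 52.0, -8.5, 48.4, 7.6, 109.9, -88.4]
68 [18.8, 41.0, -63.0, 89.5, 37.7, 73.1, -71.8] [19.3, 37.6, -64.8, 84.5, 34.1, 79.5, -69.1] [17.0, 37.6, -59.0, 99.0, 35.5, 64.2, -75.0]
-112 [18.3, 40.4, -61.8, 89.5, 36.8, 72.6, 108.8] [18.0, 36.0, -61.7, 84.5, 31.9, 78.5, 112.5] [18.4, 39.2, -61.7, 98.9, 37.7, 65.4, 103.3]
-15.5 [9.6, 33.3, -45.0, 89.8, 24.8, 67.4, -145.9] [12.2, 31.2, -49.8, 84.7, 24.1, 75.3, -145.2] [10.1, 32.3, -46.8, 99.2, 26.7, 60.3, -151.4]
90 [19.3, 41.7, -64.2, 89.4, 38.6, 73.6, -50.5] [19.5, 37.8, -65.3, 84.5, 34.4, 79.7, -47.3] [17.2, 37.8, -59.3, 99.0, 35.8, 64.4, -53.2]
```

```bash
python3 - <<'E'
from k import *
t=robot.current_time_s
t0=t()
fingers.gripper_to(0.72,60)
robot.move_to([.38,-.2,.33],[180,0,-15.5]);print(t())
robot.move_to(list(f(0,-.08,.10)),OR);print(t())
robot.line_to(list(f(0,-.08,.06)),velocity=.12);print(t(),robot.current_contact_force())
shot("top","a_top",(300,170,440,290),5.5);shot("side","a_side",(220,210,340,330),4.9)
E
```

```text
2.7333
3.7083
4.1917 [-0.15986865  0.30079352 -0.252294  ]
```

View pics/a_top.png

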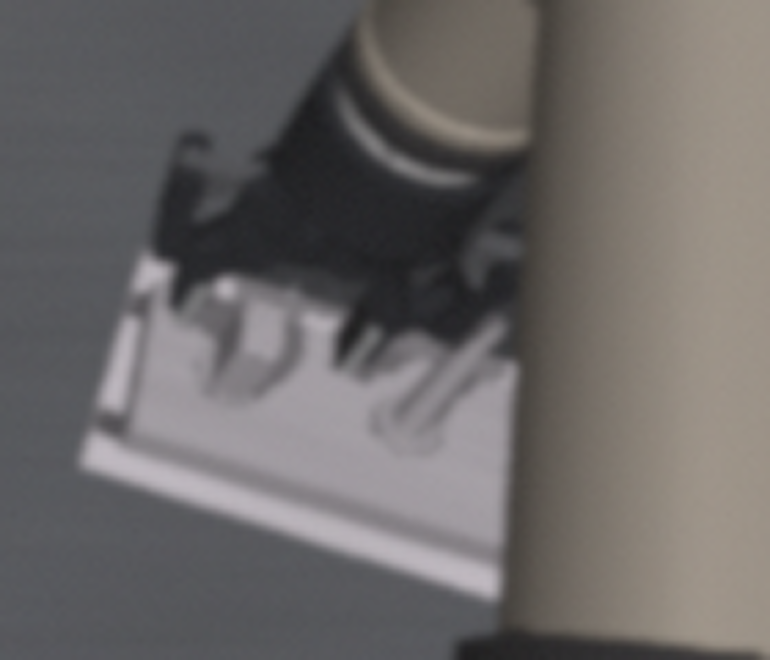

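View pics/a_side.png

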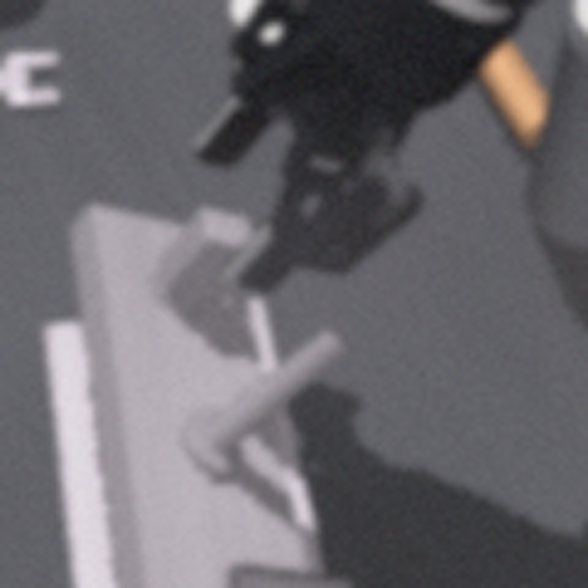

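```bash
python3 - <<'E'
from k import *
t=robot.current_time_s
print(robot.line_to(list(f(0,-.08,.029)),velocity=.06,f_stop=8),robot.current_tool_pos()-f(0,-.08,.029))
fingers.gripper_to(0,70);print("gap",robot.current_finger_gap()*85,t(),robot.current_contact_force())
p=f(0,-.08,.029)
robot.line_to(list(p+n*.045),velocity=.1);print(robot.current_contact_force(),robot.current_finger_gap()*85)
shot("side","b_side",(200,190,340,330),4.2)
E
```

```text
False [ 2.13198592e-04 -2.25883238e-05  1.62080940e-04]
gap 17.141045974457352 5.425 [ 0.60362182 -2.28925751  2.09756043]
[-0.42138932  0.29974839 -2.04719721] 17.303931724739172
```

View pics/b_side.png

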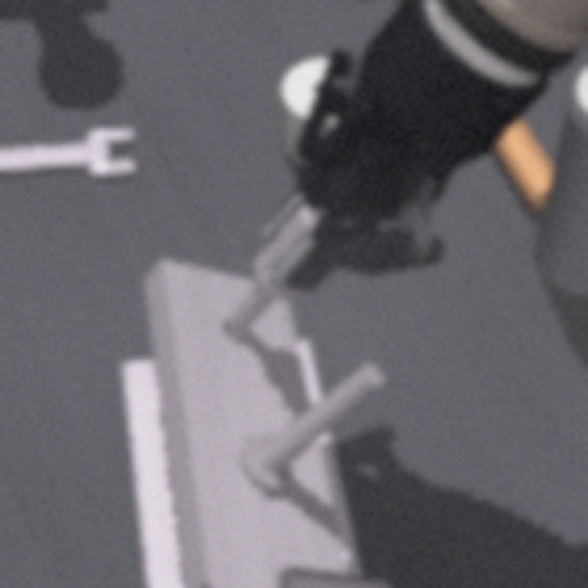

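```bash
python3 - <<'E'
from k import *
t=robot.current_time_s
robot.line_to(list(f(0,-.08,.104)),velocity=.15)
robot.move_to([.46,-.08,.30],[180,0,30]);print(t(),robot.current_finger_gap()*85)
robot.move_to([HOLE[0],HOLE[1],.20],[180,0,68]);
robot.line_to([HOLE[0],HOLE[1],.065+.071+.006],velocity=.12);robot.pause(.3);print(t(),robot.current_contact_force(),robot.current_tool_pos())
P=robot.current_tool_pos();tip=P-[0,0,.071]
for nm,c,s in(("top",(110,180,230,260),6),("side",(150,80,260,190),5)):
    shot(nm,"c_"+nm,c,s,[(proj(nm,tip)[0],(0,0,255)),(proj(nm,[*HOLE,.065])[0],(0,255,0))])
E
```

```text
7.3417 16.962298211662443
9.425 [-0.21715535  0.14606398 -1.80896599] [0.54887498 0.19029468 0.14275208]
```

View pics/c_top.png

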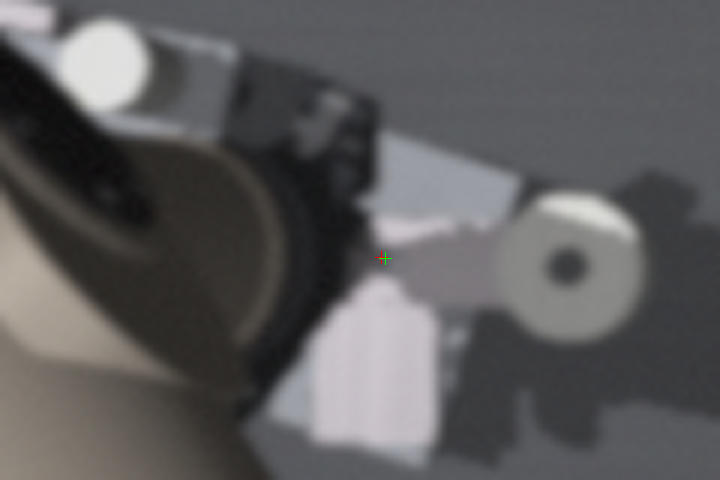

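View pics/c_side.png

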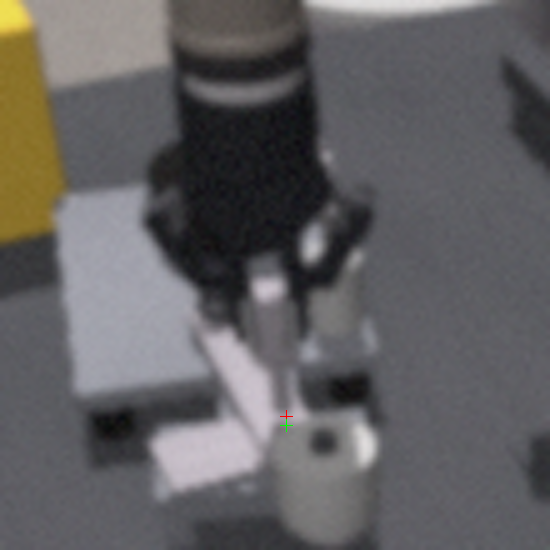

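```bash
cat >> k.py <<'E'
L=.071
def tz(): return robot.current_tool_pos()[2]-L
def st(m=""): print(m,"t%.2f"%robot.current_time_s(),"tip",(robot.current_tool_pos()-[0,0,L]).round(4),"F",robot.current_contact_force().round(2),"M",robot.current_torque().round(2))
E
python3 - <<'E'
from k import *
st()
print(robot.line_to([*HOLE,.054+L],velocity=.03,f_stop=4));st()
E
```

```text
t9.53 tip [0.5487 0.1902 0.0714] F [-0.31  0.22 -1.97] M [-0.03 -0.06 -0.05]
True
 t9.90 tip [0.5489 0.1902 0.0635] F [-1.34 -0.07  5.  ] M [-0.07  0.09 -0.01]
```

```bash
python3 - <<'E'
from k import *
b=np.array([.5485,.190])
F0=None
for o in [(-2,0),(-2,2),(0,2),(-3.5,1)]:
    h=b+np.array(o)/1000
    robot.line_to([*b,.069+L] if F0 is None else [*robot.current_tool_pos()[:2],.069+L],velocity=.05)
    robot.line_to([*h,.069+L],velocity=.05); 
    F0=robot.current_contact_force()
    c=robot.line_to([*h,.055+L],velocity=.03,f_stop=3); 
    print(o,c,"dF",(robot.current_contact_force()-F0).round(2));st()
    if tz()<.058: break
E
```

```text
(-2, 0) True dF [-0.09 -0.58  6.48]
 t10.75 tip [0.547  0.1902 0.0635] F [-0.34 -0.34  4.79] M [ 0.    0.08 -0.02]
(-2, 2) True dF [-0.18 -0.16  5.51]
 t11.60 tip [0.5469 0.1922 0.0636] F [-0.89 -0.19  4.57] M [-0.07  0.13 -0.05]
(0, 2) True dF [-0.15  0.35  6.05]
 t12.45 tip [0.5489 0.1923 0.0637] F [ 0.01 -0.33  3.98] M [-0.04  0.14  0.01]
(-3.5, 1) True dF [ 0.58 -0.28  6.39]
 t13.30 tip [0.5455 0.1913 0.0636] F [ 0.77 -0.22  4.73] M [-0.08  0.17 -0.  ]
```

```bash
python3 - <<'E'
from k import *
robot.line_to([.5485,.190,.067+L],velocity=.05)
p=robot.current_tool_pos()-[0,0,L]
d=lambda n:[(proj(n,p)[0],(0,0,255)),(proj(n,p+[0,0,.05])[0],(0,0,255)),(proj(n,[*HOLE,.065])[0],(0,255,0))]
shot("side","d_side",(180,130,240,190),9,d("side"))
shot("top","d_top",(150,200,215,250),10,d("top"))
im=cv2.imread("pics/side0.png");save(im,"d_side0",(180,130,240,190),9)
im=cv2.imread("pics/side0.png");save(im,"d_side0m",(180,130,240,190),9,d("side"))
E
```

```text
(no output)
```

View pics/d_side.png

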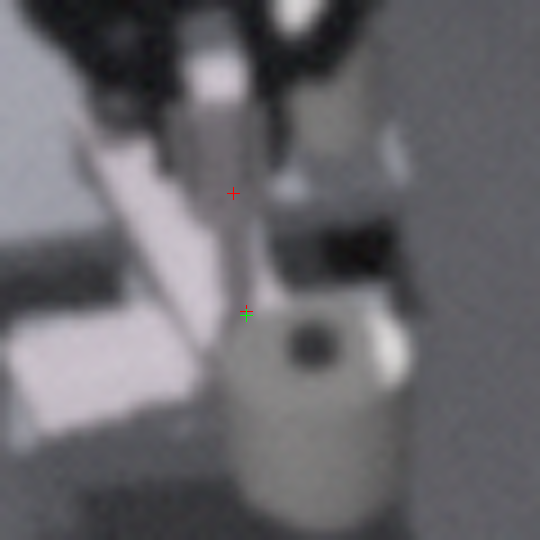

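View pics/d_top.png

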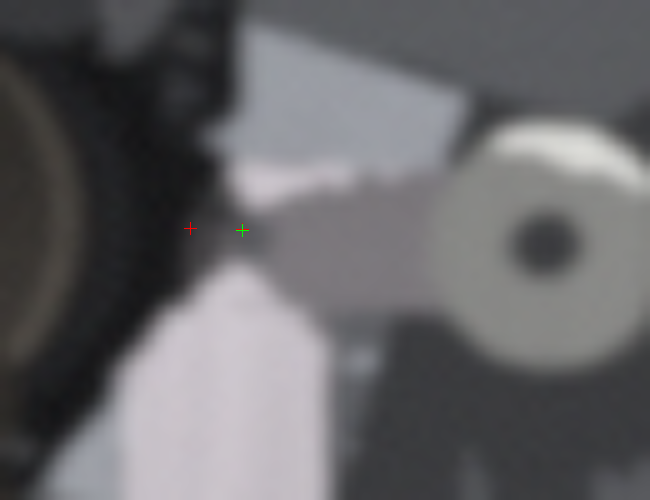

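View pics/d_side0m.png

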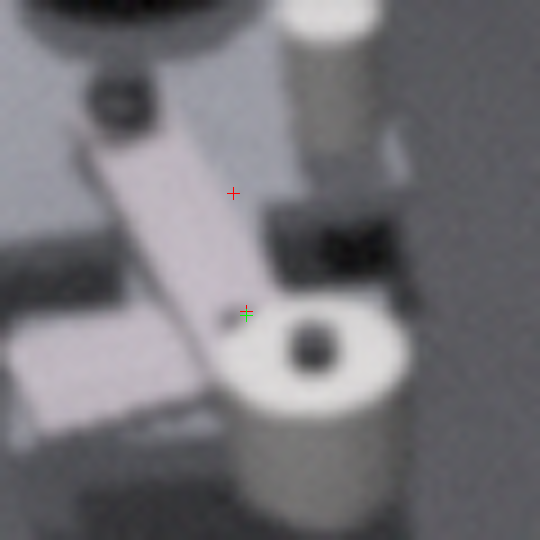

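```bash
python3 - <<'E'
from k import *
print(robot.current_time_s())
im=vision.grab_frame("top")[:,:,::-1].copy();cv2.imwrite("pics/e_full.png",im)
a=im[212:236,160:190]; b=cv2.imread("pics/top0.png")[212:236,160:190]
f_=lambda x:cv2.resize(cv2.convertScaleAbs(x,alpha=1.6,beta=-40),None,fx=13,fy=13,interpolation=cv2.INTER_CUBIC)
A,B=f_(a),f_(b)
for M in(A,B):
    for q,c in((proj("top",robot.current_tool_pos()-[0,0,L])[0],(0,0,255)),):
        cv2.drawMarker(M,tuple(int(v) for v in (q+.5-[160,212])*13),c,0,12,1)
cv2.imwrite("pics/e_top.png",np.hstack([A,B]))
E
```

```text
13.6667
```

View pics/e_top.png

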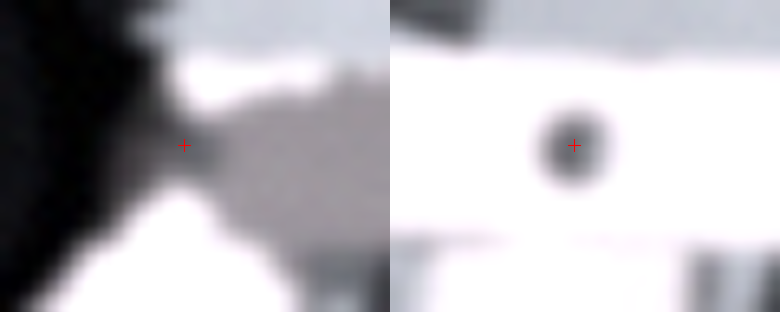

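```bash
python3 - <<'E'
from k import *
b=np.array([.5485,.190])
for o in [(-1,-3.5),(1.5,-3),(-3,-3)]:
    h=b+np.array(o)/1000
    robot.line_to([*robot.current_tool_pos()[:2],.066+L],velocity=.05)
    robot.line_to([*h,.066+L],velocity=.05); 
    F0=robot.current_contact_force()
    c=robot.line_to([*h,.055+L],velocity=.03,f_stop=3); 
    print(o,c,"dF",(robot.current_contact_force()-F0).round(2));st()
    if tz()<.0625: break
E
```

```text
(-1, -3.5) False dF [ 0.59 -0.03 -1.17]
 t14.73 tip [0.5474 0.1865 0.0547] F [ 1.05  0.49 -1.95] M [0.03 0.02 0.01]
```

```bash
cat >> k.py <<'E'
P2=np.array([.5474,.1865])-.130*np.array([np.cos(A0),np.sin(A0)])
def hp(th,dr=0): a=A0-th; return P2+(.130+dr)*np.array([np.cos(a),np.sin(a)])
def fr(th):
    F=robot.current_contact_force(); a=A0-th
    return F[:2]@[np.cos(a),np.sin(a)], F[:2]@[np.sin(a),-np.cos(a)]
E
python3 - <<'E'
from k import *
robot.line_to([*hp(0),.0508+L],velocity=.03);st();robot.pause(.12)
for th in(.08,.16,.24):
    robot.line_to([*hp(th),.0508+L],velocity=.05);print(th,np.round(fr(th),2));st()
E
```

```text
t15.03 tip [0.5474 0.1865 0.0506] F [-0.39  0.26 -1.83] M [-0.06  0.05 -0.03]
0.08 [ 0.71 -2.34]
 t15.50 tip [0.5373 0.187  0.0511] F [ 2.24 -0.96 -2.44] M [-0.2  -0.6  -0.01]
0.16 [ 0.72 -2.63]
 t15.86 tip [0.5268 0.1885 0.051 ] F [ 2.45 -1.21 -0.49] M [-0.4  -0.63 -0.05]
0.24 [ 0.91 -3.63]
 t16.22 tip [0.5166 0.1909 0.0508] F [ 3.26 -1.85 -0.68] M [-0.53 -0.61 -0.  ]
```

```bash
python3 - <<'E'
from k import *
for th in np.arange(.25,.465,.014):
    robot.line_to([*hp(th),.0500+L],velocity=.05)
    r=fr(th)
    c=robot.line_to([*hp(th),.0455+L],velocity=.025,f_stop=3.5)
    z=tz();print("%.3f"%th,c,"z %.4f"%z,np.round(r,2),"F",robot.current_contact_force().round(1),"t%.1f"%robot.current_time_s())
    if z<.0475: break
E
```

```text
0.250 True z 0.0486 [ 1.55 -2.91] F [-0.4 -1.2  5.6] t16.7
0.264 True z 0.0484 [ 1.58 -3.28] F [-0.7 -0.7  5.1] t17.1
0.278 True z 0.0471 [ 1.36 -2.96] F [-0.6  0.8  0.2] t17.6
```

```bash
python3 - <<'E'
from k import *
for th in (.284,.290,.296,.302,.308,.314,.320):
    robot.line_to([*hp(th),.0485+L],velocity=.03)
    c=robot.line_to([*hp(th),.0410+L],velocity=.03,f_stop=4)
    z=tz();print("%.3f"%th,c,"z %.4f"%z,np.round(fr(th),2),"F",robot.current_contact_force().round(1),"t%.1f"%robot.current_time_s())
    if z<.0425: break
E
```

```text
0.284 True z 0.0459 [-0.18  0.39] F [-0.3  0.3  0.6] t18.1
0.290 True z 0.0459 [-0.5  0.4] F [-0.2  0.6 -0.3] t18.6
0.296 True z 0.0459 [-1.39 -0.99] F [ 1.4  1.  -2.3] t19.1
0.302 False z 0.0404 [ 0.47 -3.74] F [ 3.4 -1.7 -2.3] t19.8
```

```bash
python3 - <<'E'
from k import *
th=.303
c=robot.line_to([*hp(th),.0195+L],velocity=.04,f_stop=8);print(c);st();print(fr(th))
E
```

```text
True
 t20.24 tip [0.51   0.1926 0.0221] F [ 1.24 -0.18  4.28] M [-0.07 -0.25  0.06]
(np.float64(-0.2327145403773052), np.float64(-1.2314853334364437))
```

```bash
python3 - <<'E'
from k import *
x,y=robot.current_tool_pos()[:2]
c=robot.line_to([x,y,.0195+L],velocity=.015,f_stop=12);print(c);st()
shot("side","f_side",(150,90,250,190),6)
E
```

```text
True
 t20.45 tip [0.5101 0.1927 0.0221] F [-0.42 -0.55  4.45] M [0.04 0.22 0.01]
```

View pics/f_side.png

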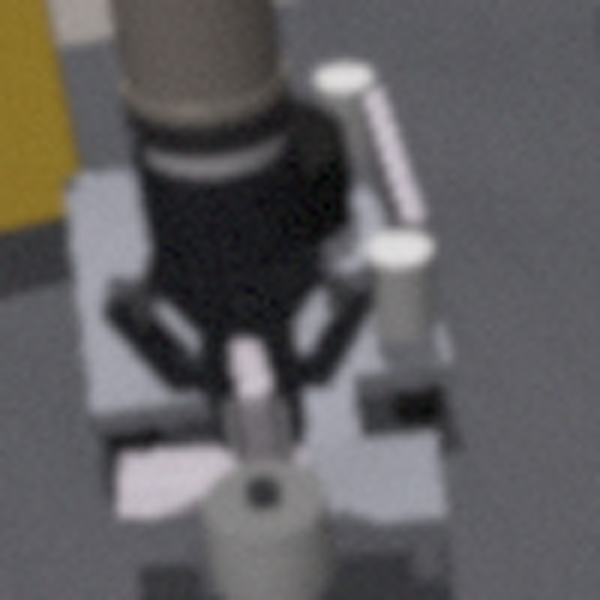

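```bash
python3 - <<'E'
from k import *
fingers.gripper_to(0.6);st()
x,y,z=robot.current_tool_pos()
robot.line_to([x,y,z+.06],velocity=.08);robot.line_to([x,y,z+.13],velocity=.15);robot.move_to([.40,.02,.35],[180,0,40]);robot.pause(.3);st()
shot("side","g_side",(150,90,250,190),6);shot("top","g_top",(90,170,230,270),5.5)
shot("top","g_topf");shot("side","g_sidef")
E
```

```text
t20.93 tip [0.5112 0.1909 0.0217] F [ 0.68 -1.3   0.33] M [ 0.01  0.01 -0.04]
 t23.68 tip [0.4001 0.0207 0.2785] F [-0.42 -0.45 -1.16] M [-0.   -0.01 -0.01]
```

View pics/g_side.png

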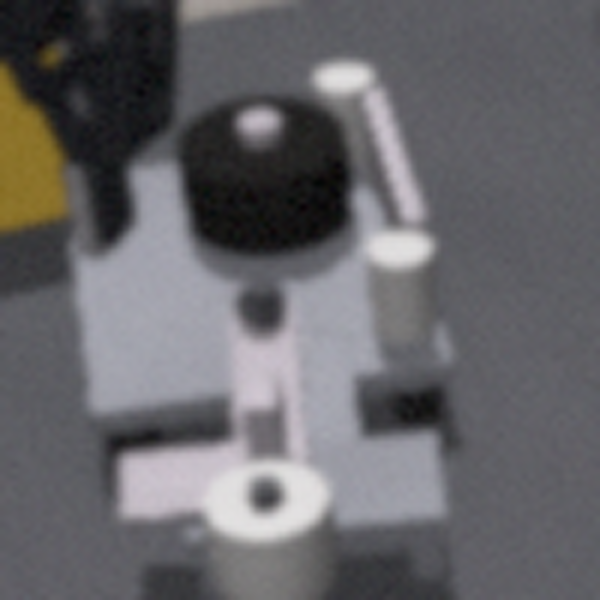

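View pics/g_top.png

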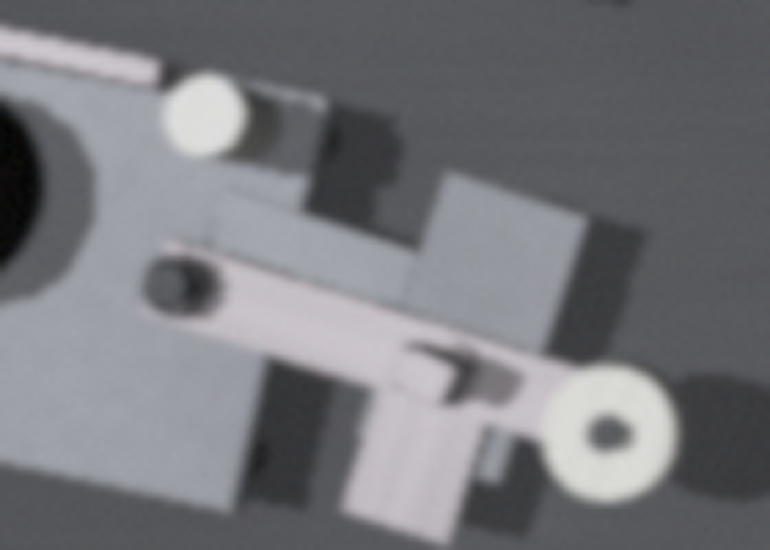

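View pics/g_topf.png

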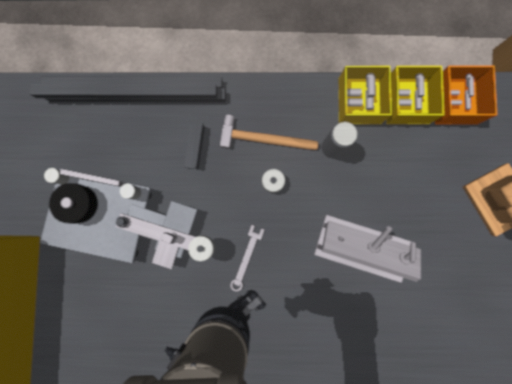

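```bash
python3 - <<'E'
from k import *
p=np.array([*hp(.30),0])
off=np.array([.0011,.0035,0])
for nm,c,s in(("top",(150,210,210,260),12),("side",(170,130,220,190),9)):
    R=Rz(np.radians(68)); d=[]
    for z in(.070,.112):
        q=[p+off+[0,0,z]+R@np.array([a,b,0]) for a,b in((.013,.009),(.013,-.009),(-.013,-.009),(-.013,.009),(.013,.009))]
        d.append((proj(nm,q),(0,0,255)))
    shot(nm,"h_"+nm,c,s,d)
E
```

```text
(no output)
```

View pics/h_top.png

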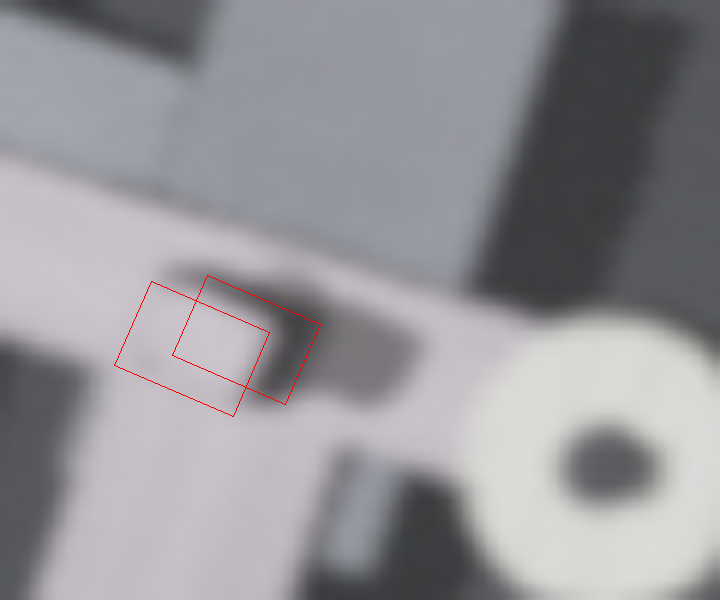

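View pics/h_side.png

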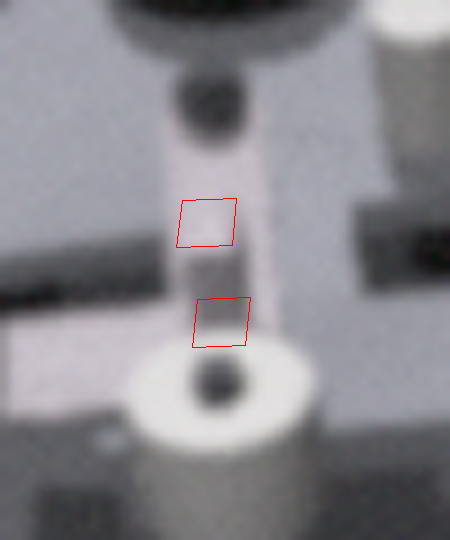

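```bash
python3 -c "
from h import *
workorder.close_job();print(robot.current_time_s())"
```

```text
the job is handed in; nothing more can be done
the job is handed in; nothing more can be done
```

The tension arm is locked back with the block-headed pin, and the job is handed in. The last clock reading before hand-in was 23.7 s of the 58 s allowed.

**What I did:**
- I drew the pin from the end hole of the rack nearest the grinder.
- The first five probes for the arm's hole missed, because my camera estimate was about 3.5 mm off. I corrected it from a fresh picture, and the pin then went straight in.
- I swung the arm back and felt for the plate hole; the pin dropped in at about 0.30 rad.
- I pushed down until a firm stop, let go and moved the robot clear.

**Last checks:**
- **Seating:** the pin's travel from touching the arm to the stop was 41.4 mm, against a 42 mm shank. A second, harder push stopped at the same height, so I take the collar to be seated.
- **Arm and pin:** the final pictures show the arm held back at roughly 0.3 rad. The pin's head matches an upright, seated pin to about a pixel (2–3 mm).
- **Other parts:** in the picture from above, the punch, tee pin and bench parts look where they were. I checked this by eye and did not measure it.

No check failed at the end. I did not measure the arm's angle or speed directly, and handing in gave no verdict.

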